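Fit a quadcopter's battery, lock it and hold the craft level in the air

ROBOT

A 7-joint arm with a two-finger parallel gripper is mounted at the origin on the work surface. World frame = base frame: x ahead of the robot, y to its left, z up, the work surface at z = 0. Lengths are in m, angles in rad, forces in N, time in s.
With the tool pointing down it reaches from about 0.35 to 0.9 m from the base axis. Payload 7.2 kg.
Tool frame: the origin (TCP) lies at the very end of the fingers, on their centre line; the grasp point (between the pads) lies 19 mm behind it; z points along the fingers, y is the line along which they close (so a half turn about z gives the same grasp; the last joint's range is limited). The gripper opens to 88 mm and grips with 3 to 60 N. Pads are 20 mm wide; open, the fingers measure 115 mm over their backs; the gripper's body (75 mm by 178 mm) begins 61 mm behind the grasp point.
Start: joints at [1.279, 0.411, -0.013, 1.596, 0.006, 1.134, -0.082], TCP at [0.139, -0.609, 0.188] pointing down, gripper open.
Joint ranges: [-2.95, 2.95], [-0.29, 1.99], [-1.47, 1.44], [0.14, 2.54], [-1.03, 4.17], [0.13, 1.85], [-2.86, 2.86]. Speed limits (rad/s): [2.39, 2.39, 3.01, 3.01, 3.14, 3.14, 3.14].

INTERFACE

Orientations are given as a 3x3 rotation matrix whose columns are the frame's x, y, z axes.
In Python, from rig import readout, snapshot, job, search_frame, cut_out, tip_of gives the robot as it stands.
- The arm moves only by the shell command python3 -m crank 'ROWS' [FORCE]. ROWS is JSON, a list that holds one entry, the list of rows, each a list of 7 numbers: the shift along the tool's x, y, z in cm, then the turn, a rotation vector about the tool's x, y, z in rad, then the finger opening in cm, from 0 to 8.78. In form: [[[x, y, z, ax, ay, az, hand], ...]]. A call has 1 to 8 rows; each row shifts and turns the commanded pose from where the row before left it, along the tool's axes as they then stand; what a row does not reach is not made up. A row lasts 1/8 s, in which the tool goes at most 62.5 mm and 10.7 degrees, less where a joint would pass 70% of its speed; a pose out of reach is approached as far as the arm can. A call is refused whole if a number of a shift passes 6.25 or a number of a turn 0.188, either way. A call with a gripper value outside its range is refused whole. The fingers move at their own pace and stop on an object; FORCE is the grip in N (left out, the last holds). Time passes only in rows, so rows that do not move let the fingers close. It gives the time, the measured TCP pose, the force, the opening and the grip force at its end, in the units of the state.
- readout.sense(): the state, without advancing time (a new reading comes with each control period).
- snapshot(name): name is "side" or "top" or "wrist"; returns a dict with "image" (400x640x3 uint8, red, green, blue), "mtx" (3x3 intrinsics, pixels), "world_from_camera" (4x4, takes a point from camera to world coordinates). Camera axes: x right, y up, looking along -z (the intrinsics and any distortion apply to the point x, -y, -z); pixel columns grow to the right and rows downward; lengths in m; the calibration is good to about 2 mm. A picture is of the moment at which its call begins. There is no depth.
- job.sign_off(): hands the job in; it is judged then, once.
Trained networks look in the newest picture that a camera, given by its name, has taken for a name from the list of things; names that differ only in an ending like _2 or _b are one class to them, and where a whole thing is asked for, a point or a joint stands for the part that bears it (a point fixed in the world has none). Each returns a list of dicts, best first, with "p" (0 to 1); they miss things now and then, are a little off and sometimes report something else, mostly with a low value. They report only what shows in the picture. A call takes as long as a camera call. They do not tell look-alikes from the thing itself.
- search_frame(camera, name): "xyz" ([x, y, z] in m, in world coordinates, good to about 4 mm: the middle of the surface that is visible of it).
- cut_out(camera, name): "mask" (400x640 bool, what is visible of it).
- tip_of(camera, name): "xyz" ([x, y, z] in m, in world coordinates, good to about 4 mm: a listed point, or the origin of a listed thing).
The state is a dict: "t": time; "q": joint angles; "joint_velocities": joint speeds; "joint_torque": joint torques, N m; "ee_pos": TCP position; "orientation": TCP orientation; "wrist_force": force on the tool from outside, world axes, zero at the start; "wrist_torque": the same for the moment, N m; "finger_gap": finger opening in m; "gripper_force": force on a finger pad.
Only numpy, scipy, OpenCV 4.12 (cv2) and the standard library are available. Lean on these libraries where they do the work, as an engineer would, in place of code of your own. Each camera call takes 0.05 s, during which the arm holds its last target. There are 200 camera calls.

TASK

Get the quadcopter ready for its compass calibration: take the longer battery pack out of the charging dock, seat it fully down in the bay on top of the quadcopter, and, with the craft still standing on the bench, swing the bay's locking lever down flat over the pack. Then pick the quadcopter up and finish while holding it in the air, level and still, with its feet at least 10 cm above the bench: do not put it down or let go. Leave the short pack in the dock, and the screwdriver, propeller and tape roll lying beside the dock and the craft where they are, and do not tip the quadcopter over.

Things in the scene. Friction and masses are not known exactly. Their poses are not given: they have to be found in the camera images.
- pack_center (a point): centre of the flight battery pack: dark block 88 (x) x 42 (y) x 42 mm high, 0.18 kg, the longer of the two packs in the charging dock, in either bay, its x along the dock's x. It lies in a 10 mm deep recess with 3 mm play all round; its top is 80 mm above the bench, 32 mm above the dock's top. It may go into the quadcopter either way round.
- dock: fixed charging dock, grey box 150 (x) x 190 (y) x 48 mm high, origin at the middle of its underside, display and buttons on its -x side. Two battery bays, long side along the dock's x, centred at x = 10, y = +45 and -45 mm; bay floors 38 mm above the bench.
- drone_center (a point): middle of the loose, standing quadcopter's body, 55 mm above its feet. x to the tail, z up. White body 174 x 62 mm (x, y), flat sides, from 20 below to 25 mm above this point. Four arms run from the corners (x +-52) to motors at x +-115, y +-130 mm, tops 27 mm above this point; sides free over x +-40 mm. 0.48 kg; balance point within 5 mm of here in x and y, with or without the pack.
- bay_mouth (a point): centre of the mouth of the battery bay in the top of the quadcopter's body, 25 mm above drone_center, same axes. The bay is 92 x 46 mm (x, y) and 22 mm deep: with a 4 mm chamfer round the mouth: the pack has 2 mm play all round and, seated, stands 20 mm out of it.
- lever_hinge (a point): hinge axis (along the quadcopter's y) of the bay's locking lever, at the tail end of the bay: 54 mm towards the tail from bay_mouth and 24 mm above it.
- lever (a joint): locking lever, rad: 0 = shut, flat over the seated pack, pointing to the nose; pi/2 = upright; 2.0 = farthest, leaning over the tail. Starts open. Aluminium strap 57 mm long from the hinge, 22 wide, 5 thick (shut: 1.5 mm above the pack), with a 34 mm wide cross tab at its end, 7.5 mm above mid-strap when shut. Stiff hinge: stays where left; about 1 N at the tab swings it.
- lever_tip (a point): point on the lever at its cross tab, 54 mm from the hinge, mid-thickness.
- radio_pack_center (a point): the short battery pack of the radio controller, dark grey block 60 x 34 x 34 mm, in the dock's other bay; not wanted. This point is its centre, 17 mm above its underside. Leave it alone.
- hex_driver_center (a point): hex screwdriver lying beside the quadcopter's body, 150 mm long along its x, 18 mm thick. This point is its centre, 9 mm above its underside. Leave it alone.
- propeller_center (a point): loose two-blade propeller lying flat on the other side of the quadcopter, 188 mm long along its x, 9 mm high. This point is its centre, 5 mm above its underside. Leave it alone.
- tape_roll_center (a point): roll of amber tape lying flat on the robot's side of the dock, 72 mm across, 19 mm high. This point is its centre, 9.5 mm above its underside. Leave it alone.
Not all that is in view belongs to the job. What is shaped like the part that bears pack_center but orange or red is not meant.

How it is judged:
By the outcome, as a careful person would: the job done as asked, in the order asked, and still so for the second after the job is handed in, while the arm keeps its last pose, push and grip.
It also fails if it takes over 64 s, if anything falls off the work surface, if the arm or the gripper's body presses on something with over 40 N, if the wrist force passes 120 N, or if a joint passes its speed limit or range.

## Working session

There is one attempt and no reset: what is moved stays moved. The work goes in short steps, Python scripts to look and compute and a shell command to move; the robot and the scene stay as the last step left them, time stands still between calls to the robot, and variables do not carry over. Pictures are saved under pics/ and viewed, at most 10 in all, crops included, and the job is handed in when it is done.

```bash
mkdir -p pics; ls; cat > h.py <<'E'
from rig import readout, snapshot, job, search_frame, cut_out, tip_of
import numpy as np, cv2
np.set_printoptions(precision=4,suppress=True)
def save(s,n,crop=None,f=1):
    im=s["image"][:,:,::-1]
    if crop: im=im[crop[1]:crop[3],crop[0]:crop[2]]
    cv2.imwrite("pics/"+n,cv2.resize(im,None,fx=f,fy=f,interpolation=cv2.INTER_CUBIC))
def proj(s,p):
    T=np.linalg.inv(s["world_from_camera"]);c=T[:3,:3]@np.array(p)+T[:3,3]
    u=s["mtx"]@np.array([c[0],-c[1],-c[2]]);return u[:2]/u[2]
def plane(s,px,z):
    d=np.linalg.inv(s["mtx"])@np.array([px[0],px[1],1]);T=s["world_from_camera"]
    d=T[:3,:3]@np.array([d[0],-d[1],-d[2]]);return T[:3,3]+d*(z-T[2,3])/d[2]
def st():
    r=readout.sense()
    print("t",r["t"],"pos",np.array(r["ee_pos"]),"F",np.array(r["wrist_force"]),"gap",r["finger_gap"],"g",r["gripper_force"]);print(np.array(r["orientation"]),"q",np.array(r["q"]));return r
E
python3 - <<'E'
from h import *
st()
S={c:snapshot(c) for c in("top","side")}
for c in S:
    save(S[c],c+"0.png")
    for n in["pack_center","dock","drone_center","bay_mouth","lever_hinge","lever_tip","radio_pack_center","hex_driver_center","propeller_center","tape_roll_center"]:
        print(c,n,[(round(d["p"],2),np.array(d["xyz"]),proj(S[c],d["xyz"]).round()) for d in tip_of(c,n)[:3]])
E
```

```text
pics
t 0.0 pos [ 0.1385 -0.6089  0.1875] F [0.0897 0.4544 0.251 ] gap 0.08811949460529515 g 0.0
[[ 0.9751  0.222  -0.0005]
 [ 0.222  -0.9751  0.0015]
 [-0.0001 -0.0016 -1.    ]] q [ 1.2788  0.4119 -0.0127  1.597   0.0056  1.1343 -0.0822]
top pack_center [(0.93, array([ 0.5124, -0.0359,  0.0201]), array([325., 208.])), (0.89, array([ 0.5628, -0.191 ,  0.0616]), array([406., 180.])), (0.62, array([ 0.7193, -0.182 ,  0.0211]), array([396., 107.]))]
top dock [(0.63, array([ 0.5464, -0.2354,  0.0007]), array([422., 192.]))]
top drone_center [(0.42, array([ 0.5511, -0.2756,  0.0541]), array([450., 186.]))]
top bay_mouth [(0.81, array([0.5514, 0.179 , 0.0814]), array([210., 185.]))]
top lever_hinge [(0.57, array([0.5997, 0.1681, 0.1021]), array([213., 157.]))]
top lever_tip [(0.43, array([0.5783, 0.2588, 0.0155]), array([179., 176.]))]
top radio_pack_center [(0.91, array([ 0.5528, -0.2754,  0.0557]), array([450., 186.]))]
top hex_driver_center [(0.86, array([0.5804, 0.2607, 0.0146]), array([179., 175.]))]
top propeller_center [(0.78, array([ 0.5082,  0.097 , -0.0036]), array([260., 211.])),
[... 526 characters left out ...]
array([0.5045, 0.0923, 0.0048]), array([301., 199.]))]
side bay_mouth [(0.73, array([0.5471, 0.1823, 0.0798]), array([313., 146.]))]
side lever_hinge [(0.85, array([0.5966, 0.1668, 0.1055]), array([336., 138.]))]
side lever_tip [(0.65, array([0.611 , 0.1622, 0.1537]), array([345., 120.]))]
side radio_pack_center [(0.62, array([ 0.5522, -0.2776,  0.0532]), array([372., 347.]))]
side hex_driver_center [(0.48, array([0.614 , 0.1601, 0.1547]), array([346., 120.]))]
side propeller_center [(0.84, array([0.5074, 0.0922, 0.001 ]), array([303., 200.])), (0.39, array([0.5988, 0.1687, 0.1061]), array([337., 137.]))]
side tape_roll_center [(0.95, array([ 0.405 , -0.2223,  0.0055]), array([270., 343.]))]
```

View pics/top0.png

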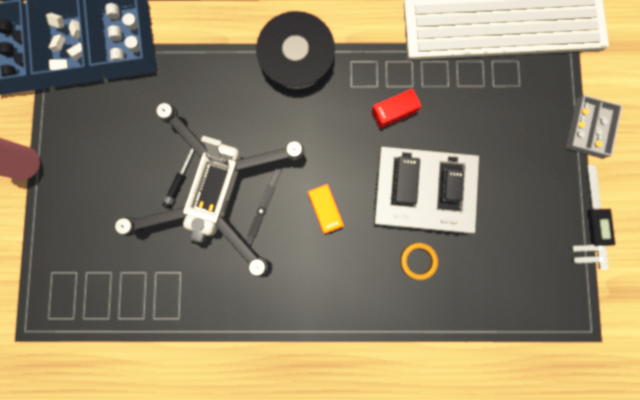

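View pics/side0.png

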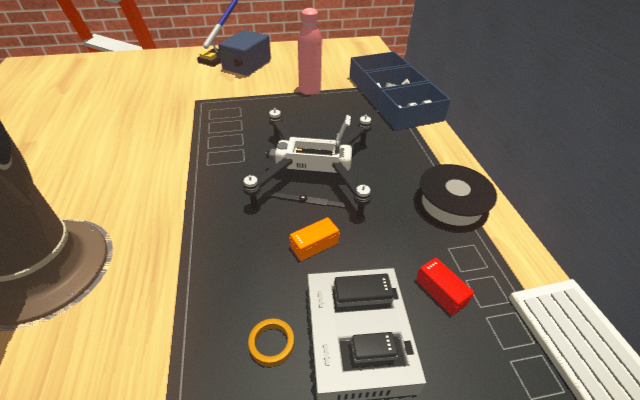

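Top view: the candidates for the flight pack are the long dark block in the dock (406,180), the short dark block (450,186), the orange block (325,208) and the red block (396,107). I choose (406,180), which is dark, longer and in the dock. The drone is at (210,185) with its tail up and to the right, and its lever stands open.

```bash
python3 - <<'E'
from h import *
s=snapshot("top"); save(s,"crop1.png",(360,130,500,250),5)
for n in["pack_center","drone_center","dock","propeller_center","hex_driver_center"]:
    for d in cut_out("top",n)[:3]:
        m=d["mask"].astype(np.uint8);ys,xs=np.nonzero(m)
        z={"pack_center":.08,"dock":.048,"drone_center":.08}.get(n,.009)
        P=np.array([plane(s,p,z)[:2] for p in zip(xs,ys)]).astype(np.float32)
        r=cv2.minAreaRect(P*1000);print(n,round(d["p"],2),len(xs),r, np.round([xs.mean(),ys.mean()]))
print(s["world_from_camera"])
E
```

```text
pack_center 0.95 1173 ((560.0673828125, -186.62196350097656), (47.4306640625, 90.89793395996094), 84.4441909790039) [406. 180.]
pack_center 0.93 1111 ((697.8837280273438, -170.18890380859375), (46.92859649658203, 91.85784912109375), 23.881887435913086) [395. 108.]
pack_center 0.88 985 ((507.4515075683594, -36.25046157836914), (84.0047378540039, 41.25261688232422), 21.423797607421875) [326. 208.]
drone_center 0.83 7177 ((546.791259765625, 177.58705139160156), (293.87921142578125, 259.99591064453125), 73.01315307617188) [211. 190.]
drone_center 0.6 257 ((621.2735595703125, 172.20449829101562), (58.11128234863281, 29.425373077392578), 24.68638038635254) [213. 147.]
dock 0.73 6885 ((551.1506958007812, 185.5382843017578), (303.2598571777344, 267.94830322265625), 72.97461700439453) [211. 190.]
dock 0.58 5931 ((545.5709838867188, -231.18658447265625), (195.6533966064453, 154.97242736816406), 84.49951171875) [427. 192.]
propeller_center 0.65 612 ((516.2485961914062, 89.54225158691406), (17.378063201904297, 167.50311279296875), 67.02477264404297) [262. 208.]
propeller_center 0.65 6830 ((555.6292114257812, 196.76658630371094), (320.6885070800781, 281.9477844238281), 73.0073013305664) [211. 190.]
hex_driver_center 0.62 407 ((574.201904296875, 261.62408447265625), (19.45790672302246, 124.59904479980469), 65.429931640625) [176. 184.]
[[-0.0007  0.9933 -0.1153  0.4492]
 [-1.     -0.0014 -0.0064 -0.0245]
 [-0.0065  0.1153  0.9933  0.8464]
 [ 0.      0.      0.      1.    ]]
```

View pics/crop1.png

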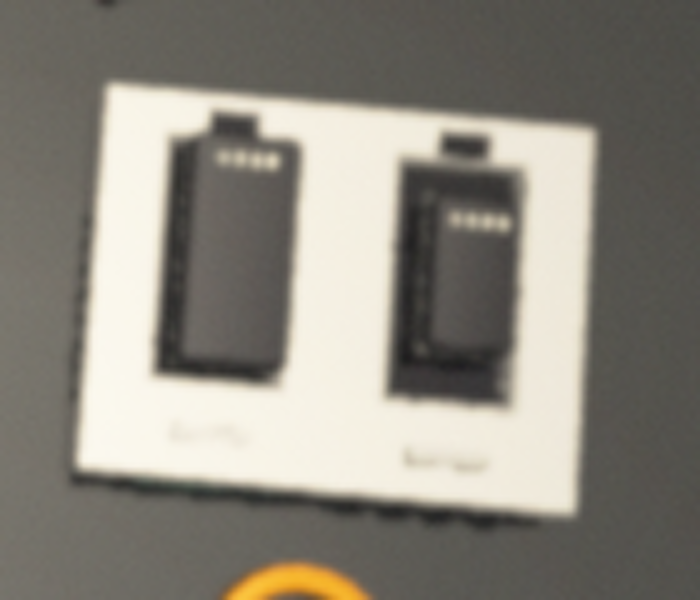

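```bash
python3 -m crank '[[[4.2,-2.6,-0.8,0,0,0,8.7],[4.2,-2.6,-0.8,0,0,0,8.7],[4.2,-2.6,-0.8,0,0,0,8.7],[4.2,-2.6,-0.8,0,0,0,8.7],[4.2,-2.6,-0.8,0,0,0,8.7],[4.2,-2.6,-0.8,0,0,0,8.7],[4.2,-2.6,-0.8,0,0,0,8.7],[4.2,-2.6,-0.8,0,0,0,8.7]]]'
```

```text
t: 2.4
ee_pos: [0.4211, -0.3309, 0.2529]
orientation: [[0.975, 0.222, 0.0], [0.222, -0.975, -0.0], [0.0, 0.001, -1.0]]
wrist_force: [0.9, -0.5, 0.3]
finger_gap: 0.0874
gripper_force: 0.0
```

The crop confirms it: the left pack, long and dark at full-picture (408,180), nearly fills its bay, and the short one is on the right.

```bash
python3 -m crank '[[[4.2,-2.6,0,0,0,0,8.7],[4.2,-2.6,0,0,0,0,8.7],[4.2,-2.6,0,0,0,0,8.7],[4.2,-2.6,0,0,0,0,8.7],[0,0,0,0,0,0.16,8.7],[0,0,0,0,0,0.16,8.7],[0,0,0,0,0,0,8.7]]]'
cat >> h.py <<'E'
def topfit(s,m,z):
    ys,xs=np.nonzero(m);P=np.array([plane(s,p,z)[:2] for p in zip(xs,ys)]).astype(np.float32)
    r=cv2.minAreaRect(P*1000);print("rect",r);return r
def todelta(r,w):
    R=np.array(r["orientation"]);print("tool cm",R.T@(np.array(w)-np.array(r["ee_pos"]))*100)
E
python3 - <<'E'
from h import *
r=st();s=snapshot("wrist");save(s,"w1.png")
print(s["world_from_camera"])
for n in["pack_center","radio_pack_center"]:
    for d in tip_of("wrist",n)[:2]:print(n,d["p"],np.array(d["xyz"]));todelta(r,d["xyz"])
for d in cut_out("wrist","pack_center")[:2]:print(d["p"]);topfit(s,d["mask"],.08)
E
```

```text
t: 3.28
ee_pos: [0.5609, -0.1932, 0.2523]
orientation: [[0.996, -0.095, -0.0], [-0.095, -0.996, -0.0], [-0.0, 0.0, -1.0]]
wrist_force: [1.0, -0.1, 0.0]
finger_gap: 0.0869
gripper_force: 0.0
t 3.275 pos [ 0.5609 -0.1932  0.2523] F [ 1.0338 -0.1111  0.0489] gap 0.08692429092437991 g 0.0
[[ 0.9955 -0.0947 -0.0001]
 [-0.0947 -0.9955 -0.0002]
 [-0.      0.0002 -1.    ]] q [ 0.4425  0.3257 -0.2534  1.5758  0.0848  1.2509 -1.4904]
[[-0.0948  0.9569  0.2747  0.6367]
 [-0.9955 -0.0914 -0.0252 -0.2   ]
 [ 0.001  -0.2758  0.9612  0.449 ]
 [ 0.      0.      0.      1.    ]]
pack_center 0.97 [ 0.7201 -0.1832  0.0242]
tool cm [15.7502 -2.5092 22.8118]
pack_center 0.88 [ 0.5625 -0.189   0.0598]
tool cm [ 0.1159 -0.438  19.253 ]
radio_pack_center 0.83 [ 0.5534 -0.2806  0.0551]
tool cm [ 0.0778  8.7669 19.7249]
radio_pack_center 0.41 [0.5476 0.1835 0.0537]
tool cm [ -4.8965 -37.3794  19.8559]
0.9
rect ((564.2272338867188, -190.0152587890625), (41.17412185668945, 88.68388366699219), 85.28157806396484)
0.76
rect ((707.4083862304688, -183.47247314453125), (42.43721389770508, 79.6794204711914), 23.701431274414062)
```

View pics/w1.png

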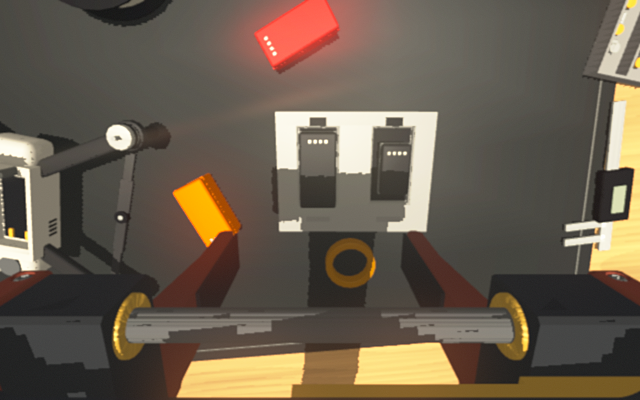

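Wrist view: the long pack is at (319,170), and its fitted 41x89 mm matches the given size. The short pack is at (395,170), and the orange and red decoys lie outside the dock. Descending to grip.

```bash
python3 -m crank '[[[0.22,-0.39,5,0,0,0,8.7],[0,0,5,0,0,0,8.7],[0,0,5,0,0,0,8.7],[0,0,2.8,0,0,0,8.7],[0,0,1.0,0,0,0,8.7],[0,0,0,0,0,0,3.5],[0,0,0,0,0,0,3.5],[0,0,0,0,0,0,3.5]]]' 30
python3 -m crank '[[[0,0,0,0,0,0,3.5],[0,0,0,0,0,0,3.5]]]' 30
```

```text
t: 4.47
ee_pos: [0.5643, -0.1899, 0.0657]
orientation: [[0.995, -0.096, 0.002], [-0.096, -0.995, -0.001], [0.002, 0.001, -1.0]]
wrist_force: [0.3, -0.1, 0.2]
finger_gap: 0.0604
gripper_force: 0.0
t: 4.72
ee_pos: [0.5636, -0.1897, 0.0647]
orientation: [[0.995, -0.096, 0.0], [-0.096, -0.995, -0.0], [0.0, 0.0, -1.0]]
wrist_force: [-0.7, -0.4, 0.2]
finger_gap: 0.0407
gripper_force: 0.0
```

```bash
python3 -m crank '[[[0,0,0,0,0,0,3.5],[0,0,0,0,0,0,3.5]]]' 30; python3 - <<'E'
from h import *
s=snapshot("side"); save(s,"s2.png",(280,220,480,400),4)
E
```

```text
t: 4.97
ee_pos: [0.5634, -0.1897, 0.0643]
orientation: [[0.995, -0.096, -0.0], [-0.096, -0.995, -0.0], [-0.0, 0.0, -1.0]]
wrist_force: [-0.6, -0.1, -0.2]
finger_gap: 0.0349
gripper_force: 0.0
```

View pics/s2.png

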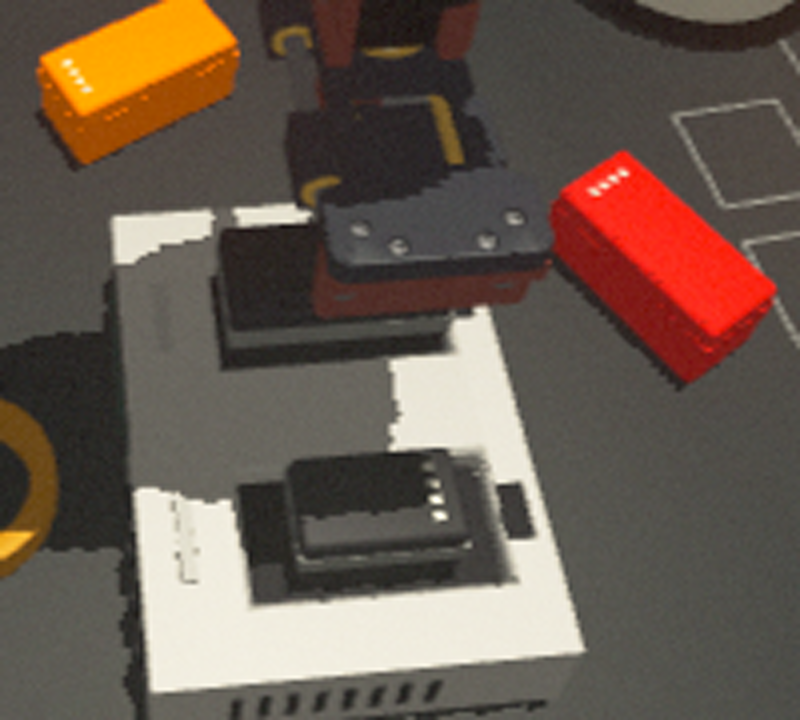

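Crop: the gripper body is at (430,240), above the long pack at (320,290). The fingers closed to 35 mm with no grip force, so I'm checking the geometry by projecting the TCP.

```bash
python3 - <<'E'
from h import *
r=st();s=snapshot("side")
print(s["world_from_camera"][:3,3])
p=np.array(r["ee_pos"]);R=np.array(r["orientation"])
for n,o in[("tcp",[0,0,0]),("grasp",[0,0,-.019]),("body",[0,0,-.08]),("body+y",[0,.089,-.08]),("body+y+x",[.0375,.089,-.08]),("body+y-x",[-.0375,.089,-.08])]:
    u=proj(s,p+R@np.array(o));print(n,u,(u-[280,220])*4)
for q in([.5634-.044,-.21,.08],[.5634+.044,-.214,.08],[.5634,-.19,.08]):u=proj(s,q);print("pack",u,(u-[280,220])*4)
for d in tip_of("side","pack_center")+tip_of("top","pack_center"):print(d["p"],np.array(d["xyz"]))
s=snapshot("wrist");save(s,"w2.png",(150,100,500,400),2)
E
```

```text
t 5.025 pos [ 0.5634 -0.1897  0.0643] F [-0.3529  0.6034 -0.243 ] gap 0.03493503450009624 g 0.0
[[ 0.9954 -0.096  -0.0001]
 [-0.096  -0.9954 -0.    ]
 [-0.0001  0.     -1.    ]] q [ 0.4196  0.5039 -0.2377  1.784   0.1492  0.8712 -1.5529]
[ 0.4258 -0.4843  0.5792]
tcp [363.918  289.6361] [335.6719 278.5446]
grasp [365.1537 283.136 ] [340.6147 252.5439]
body [369.5416 260.0539] [358.1665 160.2158]
body+y [382.7238 317.0075] [410.8951 388.0301]
body+y+x [411.3336 314.7287] [525.3345 378.9149]
body+y-x [353.7608 319.3145] [295.0431 397.2579]
pack [340.678  300.2046] [242.712  320.8185]
pack [396.6772 293.361 ] [466.7087 293.4439]
pack [364.984  284.4782] [339.9358 257.9126]
0.96 [ 0.5607 -0.1925  0.06  ]
0.73 [ 0.715  -0.1838  0.0211]
0.56 [ 0.5112 -0.0364  0.0193]
0.78 [ 0.7196 -0.1839  0.0253]
0.73 [ 0.5651 -0.195   0.0587]
0.66 [ 0.5121 -0.0352  0.0215]
```

View pics/w2.png

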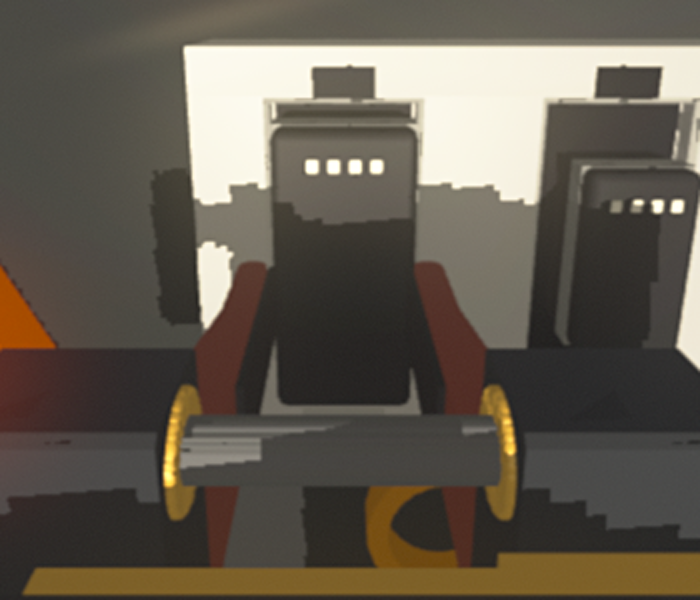

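Wrist crop: the fingers straddle the long pack at crop (345,290) as intended. I'm closing further to see whether a grip force builds up.

```bash
python3 -m crank '[[[0,0,0,0,0,0,0.5],[0,0,0,0,0,0,0.5],[0,0,0,0,0,0,0.5]]]' 30; python3 - <<'E'
from h import *
r=st();s=snapshot("wrist");save(s,"w3.png",(150,100,500,400),2)
E
```

```text
t: 5.6
ee_pos: [0.5635, -0.1897, 0.0644]
orientation: [[0.995, -0.096, 0.0], [-0.096, -0.995, 0.0], [0.0, -0.0, -1.0]]
wrist_force: [-0.2, 0.4, 0.4]
finger_gap: 0.0082
gripper_force: 0.0
t 5.6 pos [ 0.5635 -0.1897  0.0644] F [-0.1842  0.3972  0.3689] gap 0.008166494446422853 g 0.0
[[ 0.9954 -0.0961  0.    ]
 [-0.0961 -0.9954  0.    ]
 [ 0.     -0.     -1.    ]] q [ 0.4196  0.5039 -0.2377  1.784   0.1492  0.8712 -1.5529]
```

View pics/w3.png

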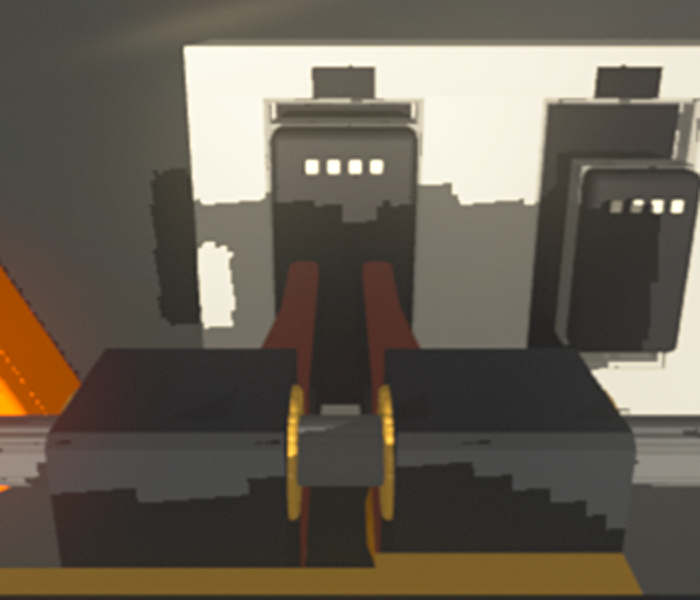

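The fingers are above the pack at crop (345,270) and did not close beside it, so the fingertips are higher than the reported TCP implies. I'm measuring where the tips really are from the pixels.

```bash
python3 - <<'E'
from h import *
r=readout.sense();s=snapshot("wrist");R=np.array(r["orientation"]);p=np.array(r["ee_pos"]);T=s["world_from_camera"]
print(s["mtx"]);print("cam in tool",R.T@(T[:3,3]-p))
c=R.T@(T[:3,3]-p)
def ray(px):
    d=np.linalg.inv(s["mtx"])@np.array([*px,1]);return R.T@T[:3,:3]@np.array([d[0],-d[1],-d[2]])
for px,y in(((283.5,232),-.01745),((357.5,232),.01745),((309,232),-.0041),((331,232),.0041)):
    d=ray(px);print(px,"x=.01:",c+d*(.01-c[0])/d[0],"x=0:",c+d*(0-c[0])/d[0])
a,b=ray((283.5,232)),ray((357.5,232));k=.0349/abs((b-a)[1]);print("by gap 35:",c+a*k)
a,b=ray((309,232)),ray((331,232));k=.0082/abs((b-a)[1]);print("by gap 8:",c+a*k)
print("pack top in tool z",p[2]-.08)
S=snapshot("side")
for z in(0,-.02,-.04,-.06):
  print(z,[proj(S,p+R@np.array([x,0.004+.0135,z])) for x in(-.01,.01)])
save(S,"s3.png",(310,200,460,330),5)
E
```

```text
[[331.4034   0.     319.8247]
 [  0.     331.4034 197.6523]
 [  0.       0.       1.    ]]
cam in tool [ 0.076  -0.0004 -0.1967]
(283.5, 232) x=.01: [ 0.01   -0.0196 -0.0326] x=0: [ 0.     -0.0225 -0.0077]
(357.5, 232) x=.01: [ 0.01    0.0197 -0.0326] x=0: [ 0.      0.0228 -0.0077]
(309, 232) x=.01: [ 0.01   -0.006  -0.0326] x=0: [ 0.     -0.0069 -0.0077]
(331, 232) x=.01: [ 0.01    0.0056 -0.0326] x=0: [ 0.      0.0066 -0.0077]
by gap 35: [ 0.0174 -0.0174 -0.0509]
by gap 8: [ 0.0297 -0.0044 -0.0815]
pack top in tool z -0.015650071653958916
0 [array([359.6602, 299.866 ]), array([372.2052, 298.9169])]
-0.02 [array([360.8843, 293.1114]), array([373.7405, 292.1569])]
-0.04 [array([362.1716, 286.0085]), array([375.3547, 285.0492])]
-0.06 [array([363.527 , 278.5296]), array([377.0542, 277.5664])]
```

View pics/s3.png

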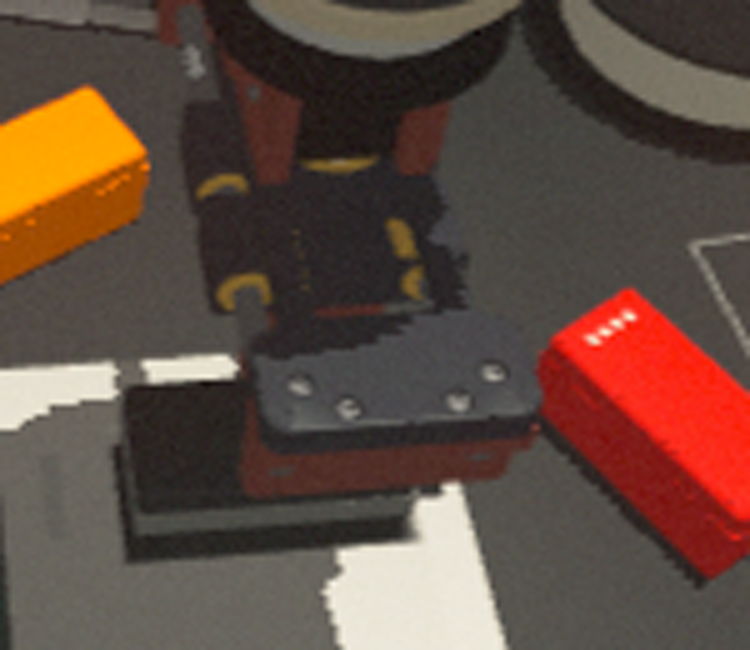

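The tips measure about 35 mm above the reported TCP: the finger travel across two openings gives a depth of about 170 mm. I'll confirm by touching the pack top gently with the closed fingers, since its height of 80 mm is known.

```bash
python3 -m crank '[[[0,0,0.4,0,0,0,0.5],[0,0,0.4,0,0,0,0.5],[0,0,0.3,0,0,0,0.5],[0,0,0,0,0,0,0.5]]]'; python3 -m crank '[[[0,0,0.2,0,0,0,0.5],[0,0,0,0,0,0,0.5]]]';  python3 -m crank '[[[0,0,0.2,0,0,0,0.5],[0,0,0,0,0,0,0.5]]]'
```

```text
t: 6.25
ee_pos: [0.5632, -0.1896, 0.0529]
orientation: [[0.995, -0.096, -0.001], [-0.096, -0.995, 0.0], [-0.001, -0.0, -1.0]]
wrist_force: [0.5, -0.8, -0.1]
finger_gap: 0.005
gripper_force: 0.0
t: 6.5
ee_pos: [0.5634, -0.1897, 0.0513]
orientation: [[0.995, -0.096, -0.0], [-0.096, -0.995, -0.0], [-0.0, 0.0, -1.0]]
wrist_force: [0.2, -0.7, -0.5]
finger_gap: 0.005
gripper_force: 0.0
t: 6.75
ee_pos: [0.5633, -0.1896, 0.0492]
orientation: [[0.995, -0.096, -0.0], [-0.096, -0.995, 0.0], [-0.0, -0.0, -1.0]]
wrist_force: [0.2, -0.7, -0.7]
finger_gap: 0.005
gripper_force: 0.0
```

```bash
for i in 1; do :; done; python3 -m crank '[[[0,0,0.2,0,0,0,0.5],[0,0,0,0,0,0,0.5]]]';  python3 -m crank '[[[0,0,0.2,0,0,0,0.5],[0,0,0,0,0,0,0.5]]]'
```

```text
t: 7.0
ee_pos: [0.5633, -0.1896, 0.0472]
orientation: [[0.995, -0.096, -0.0], [-0.096, -0.995, 0.0], [-0.0, -0.0, -1.0]]
wrist_force: [0.6, -0.8, 0.2]
finger_gap: 0.0053
gripper_force: 0.0
t: 7.25
ee_pos: [0.5636, -0.1898, 0.0462]
orientation: [[0.995, -0.096, 0.0], [-0.096, -0.995, -0.0], [0.0, 0.0, -1.0]]
wrist_force: [-2.1, 0.7, 6.9]
finger_gap: 0.005
gripper_force: 3.6
```

```bash
python3 -m crank '[[[0,0,0.2,0,0,0,0.5],[0,0,0,0,0,0,0.5]]]'
```

```text
t: 7.5
ee_pos: [0.5637, -0.1898, 0.046]
orientation: [[0.995, -0.096, 0.001], [-0.096, -0.995, -0.001], [0.001, 0.001, -1.0]]
wrist_force: [-8.2, 2.3, 22.8]
finger_gap: 0.0049
gripper_force: 11.5
```

The touch came at a reported z of 46.7 mm, so the real tips are 33.5 mm above the reported TCP. I'll correct all heights by that. Now opening and gripping with the tips at 64 mm (reported 30.5 mm).

```bash
python3 -m crank '[[[0,0,-1.5,0,0,0,8.7],[0,0,0,0,0,0,8.7],[0,0,0,0,0,0,8.7],[0,0,0,0,0,0,8.7],[0,0,0,0,0,0,8.7],[0,0,0,0,0,0,8.7],[0,0,0,0,0,0,8.7],[0,0,0,0,0,0,8.7]]]' 30
python3 -m crank '[[[0,0,1,0,0,0,8.7],[0,0,1,0,0,0,8.7],[0,0,0.85,0,0,0,8.7],[0,0,0,0,0,0,3.5],[0,0,0,0,0,0,3.5],[0,0,0,0,0,0,3.5],[0,0,0,0,0,0,3.5],[0,0,0,0,0,0,3.5]]]' 30
```

```text
t: 8.5
ee_pos: [0.5634, -0.1896, 0.0583]
orientation: [[0.995, -0.096, -0.0], [-0.096, -0.995, -0.0], [-0.0, 0.0, -1.0]]
wrist_force: [-0.1, -0.6, -0.4]
finger_gap: 0.082
gripper_force: 0.0
t: 9.5
ee_pos: [0.5635, -0.1898, 0.0301]
orientation: [[0.995, -0.096, 0.0], [-0.096, -0.995, -0.0], [0.0, 0.0, -1.0]]
wrist_force: [0.2, -0.3, 1.5]
finger_gap: 0.0413
gripper_force: 30.0
```

```bash
python3 -m crank '[[[0,0,-2,0,0,0,3.5],[0,0,-5,0,0,0,3.5],[0,0,-6,0,0,0,3.5],[0,0,-5,0,0,0,3.5],[-0.6,-4,0,0,0,0,3.5],[-0.6,-4,0,0,0,0,3.5],[-0.6,-4,0,0,0,0,3.5],[-0.6,-4,0,0,0,0,3.5]]]' 
python3 -m crank '[[[-0.6,-4,0,0,0,0,3.5],[-0.6,-4,0,0,0,0,3.5],[-0.6,-4,0,0,0,0,3.5],[-0.6,-4,0,0,0,0,3.5],[-0.3,-3.0,0,0,0,0.1,3.5],[-0.3,-1.7,0,0,0,0.1,3.5],[0,0,0,0,0,0,3.5]]]'
python3 - <<'E'
from h import *
r=st()
for c in("wrist","top","side"):
    s=snapshot(c); save(s,c+"4.png")
    for n in["bay_mouth","drone_center","lever_hinge","lever_tip","pack_center"]:
        for d in tip_of(c,n)[:2]:
            if d["p"]>.3:print(c,n,round(d["p"],2),np.array(d["xyz"]))
E
```

```text
t: 10.5
ee_pos: [0.5545, -0.0269, 0.2097]
orientation: [[0.995, -0.096, -0.0], [-0.096, -0.995, -0.0], [-0.0, 0.0, -1.0]]
wrist_force: [0.2, 0.4, -1.5]
finger_gap: 0.042
gripper_force: 30.0
t: 11.38
ee_pos: [0.546, 0.1824, 0.2096]
orientation: [[0.957, -0.289, -0.001], [-0.289, -0.957, 0.0], [-0.001, -0.0, -1.0]]
wrist_force: [-0.1, -0.8, -1.6]
finger_gap: 0.0418
gripper_force: 30.0
t 11.375 pos [0.546  0.1824 0.2096] F [-0.1356 -0.8047 -1.5661] gap 0.041824686808039115 g 30.00035047531128
[[ 0.9575 -0.2885 -0.0006]
 [-0.2885 -0.9575  0.0002]
 [-0.0007 -0.0001 -1.    ]] q [-0.1077  0.3395 -0.3858  1.6716  0.1367  1.1577 -2.3922]
wrist drone_center 0.74 [0.5465 0.1832 0.0546]
wrist lever_hinge 0.69 [0.6021 0.1618 0.1039]
wrist lever_tip 0.76 [0.6202 0.1646 0.1561]
wrist pack_center 0.57 [0.5413 0.1819 0.2409]
wrist pack_center 0.57 [ 0.5095 -0.0351  0.0231]
top bay_mouth 0.86 [0.5506 0.1802 0.0786]
top drone_center 0.77 [0.5472 0.1826 0.0543]
top lever_hinge 0.78 [0.6    0.1658 0.0995]
top lever_tip 0.61 [0.6178 0.1615 0.1517]
top pack_center 0.87 [0.5468 0.1773 0.2426]
top pack_center 0.77 [ 0.5107 -0.0351  0.0215]
side bay_mouth 0.91 [0.5476 0.1826 0.0832]
side drone_center 0.81 [0.5498 0.1789 0.054 ]
side lever_hinge 0.93 [0.5932 0.1665 0.1081]
side lever_tip 0.47 [0.6156 0.1635 0.1567]
side lever_tip 0.46 [0.5461 0.1804 0.0846]
side pack_center 0.98 [0.5443 0.1789 0.2385]
side pack_center 0.84 [ 0.5095 -0.0355  0.0203]
```

View pics/wrist4.png

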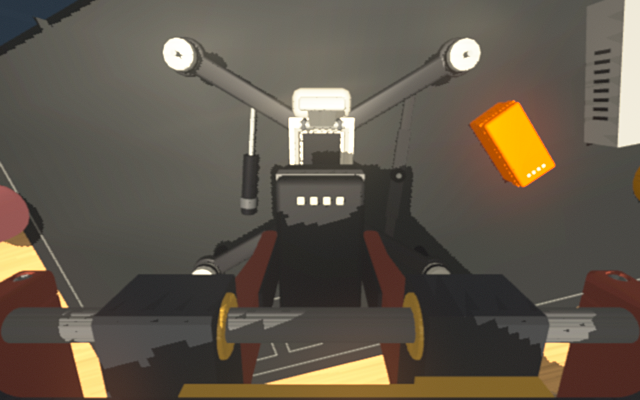

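Wrist view: the held pack is at (320,210), the lever and tail body at (322,115), the tail motors at (181,55) and (462,54), the driver at (250,175) and the propeller at (400,150). I'm fitting the drone pose from the motor caps for the alignment.

```bash
cat > al.py <<'E'
from h import *
def motors(s,c,ctr=(.5489,.1811),yaw=-.293):
    e=np.array([np.cos(yaw),np.sin(yaw)]);f=np.array([-e[1],e[0]]);out=[];ref=[]
    g=cv2.cvtColor(s["image"],cv2.COLOR_RGB2GRAY)
    for a,b in((.115,.13),(.115,-.13),(-.115,.13),(-.115,-.13)):
        w=np.array(ctr)+a*e+b*f;u=proj(s,[*w,.082]);x,y=u.round().astype(int)
        if not(20<x<620 and 20<y<380):continue
        k=18;sub=(g[y-k:y+k,x-k:x+k]>170).astype(np.uint8)
        n,l,stt,cen=cv2.connectedComponentsWithStats(sub)
        if n<2:continue
        i=1+np.argmax(stt[1:,4]);px=cen[i]+[x-k,y-k]
        P=plane(s,px,.082)[:2];print(c,(a,b),px.round(1),stt[i,2:],P);out.append(P);ref.append((a,b))
    return np.array(ref),np.array(out)
E
python3 - <<'E'
from al import *
r=readout.sense()
for c in("top","wrist"):
    s=snapshot(c);ref,P=motors(s,c)
    if len(P)>1:
        A=ref-ref.mean(0);B=P-P.mean(0);th=np.arctan2((A[:,0]*B[:,1]-A[:,1]*B[:,0]).sum(),(A*B).sum())
        R=np.array([[np.cos(th),-np.sin(th)],[np.sin(th),np.cos(th)]]);t=P.mean(0)-R@ref.mean(0)
        print(c,"center",t,"yaw",np.degrees(th),"res mm",((ref@R.T+t-P)*1000).round(1).tolist())
    for d in cut_out(c,"pack_center")[:3]:
        ys,xs=np.nonzero(d["mask"]);print(d["p"],len(xs),xs.mean(),ys.mean())
        if abs(plane(s,(xs.mean(),ys.mean()),.24)[1]-.18)<.06:topfit(s,d["mask"],.2595)
    if c=="wrist":
        for u in((275,175),(365,175),(320,175)):print(plane(s,u,.2595))
todelta(r,[.5489,.1811,.2])
E
```

```text
top (0.115, 0.13) [163.6 109.9] [ 14  15 168] [0.6954 0.271 ]
top (0.115, -0.13) [293.7 148.2] [ 16  15 187] [0.6205 0.0228]
top (-0.115, 0.13) [122.6 225.6] [ 16  15 187] [0.4757 0.3375]
top center [0.548 0.18 ] yaw -16.791120609065104 res mm [[0.3, 0.2], [-0.0, -0.4], [-0.2, 0.2]]
0.96 1000 325.491 208.009
0.95 374 170.35026737967914 193.97860962566844
rect ((541.927978515625, 174.36721801757812), (52.854331970214844, 85.74649810791016), 71.70939636230469)
wrist (0.115, 0.13) [176.4  55.4] [ 31  33 771] [0.6968 0.2714]
wrist (0.115, -0.13) [462.5  54.9] [ 31  33 773] [0.6214 0.023 ]
wrist (-0.115, 0.13) [201.  272.3] [17  5 64] [0.4874 0.3346]
wrist center [0.5522 0.1799] yaw -17.524230293858757 res mm [[4.3, -2.2], [1.3, -1.7], [-5.6, 3.9]]
0.74 4175 510.15377245508984 143.33101796407186
0.69 12231 319.5831084948083 234.25860518355
rect ((559.4037475585938, 177.44696044921875), (41.81050491333008, 73.54756164550781), 73.00634002685547)
0.52 13843 320.0120638589901 128.07455031423825
rect ((592.8877563476562, 167.40353393554688), (129.54698181152344, 106.06318664550781), 73.01097869873047)
[0.5952 0.1877 0.2595]
[0.5833 0.1487 0.2595]
[0.5893 0.1682 0.2595]
tool cm [ 0.2087 -0.0862  0.9836]
```

```bash
python3 -m crank '[[[0.23,0.05,4,0,0,0,3.5],[0,0,4,0,0,0,3.5],[0,0,3,0,0,0,3.5],[0,0,1.4,0,0,0,3.5],[0,0,0,0,0,0,3.5]]]'
python3 -m crank '[[[0,0,0.4,0,0,0,3.5],[0,0,0.4,0,0,0,3.5],[0,0,0,0,0,0,3.5]]]'
python3 -m crank '[[[0,0,0.3,0,0,0,3.5],[0,0,0.2,0,0,0,3.5],[0,0,0,0,0,0,3.5]]]'
```

```text
t: 13.1
ee_pos: [0.5485, 0.1797, 0.0854]
orientation: [[0.956, -0.292, -0.001], [-0.292, -0.956, -0.0], [-0.001, 0.001, -1.0]]
wrist_force: [-0.2, 0.3, -2.6]
finger_gap: 0.0417
gripper_force: 30.0
t: 13.48
ee_pos: [0.5489, 0.1797, 0.0781]
orientation: [[0.956, -0.292, 0.0], [-0.292, -0.956, -0.0], [0.0, -0.0, -1.0]]
wrist_force: [-0.5, -0.7, -2.0]
finger_gap: 0.0422
gripper_force: 30.0
t: 13.85
ee_pos: [0.5486, 0.1797, 0.0727]
orientation: [[0.956, -0.292, -0.0], [-0.292, -0.956, -0.0], [-0.0, 0.0, -1.0]]
wrist_force: [0.6, 0.3, -2.3]
finger_gap: 0.0416
gripper_force: 30.0
```

```bash
python3 -m crank '[[[0,0,0.3,0,0,0,3.5],[0,0,0.2,0,0,0,3.5],[0,0,0,0,0,0,3.5]]]'
python3 -m crank '[[[0,0,0.2,0,0,0,3.5],[0,0,0.2,0,0,0,3.5],[0,0,0,0,0,0,3.5]]]'
```

```text
t: 14.22
ee_pos: [0.5486, 0.1796, 0.0676]
orientation: [[0.956, -0.292, -0.0], [-0.292, -0.956, -0.0], [-0.0, 0.0, -1.0]]
wrist_force: [-0.0, 0.2, -1.2]
finger_gap: 0.0418
gripper_force: 30.0
t: 14.6
ee_pos: [0.5486, 0.1797, 0.0636]
orientation: [[0.956, -0.292, -0.0], [-0.292, -0.956, -0.0], [-0.0, 0.0, -1.0]]
wrist_force: [-0.5, 0.1, -2.4]
finger_gap: 0.0419
gripper_force: 30.0
```

Going in cleanly. I'll continue to the seat, which I expect at a reported 0.0505.

```bash
python3 -m crank '[[[0,0,0.3,0,0,0,3.5],[0,0,0.3,0,0,0,3.5],[0,0,0.3,0,0,0,3.5],[0,0,0,0,0,0,3.5]]]'
python3 -m crank '[[[0,0,0.2,0,0,0,3.5],[0,0,0,0,0,0,3.5]]]'
python3 -m crank '[[[0,0,0.15,0,0,0,3.5],[0,0,0,0,0,0,3.5]]]'
```

```text
t: 15.1
ee_pos: [0.5485, 0.1796, 0.0545]
orientation: [[0.956, -0.292, -0.001], [-0.292, -0.956, -0.0], [-0.0, 0.0, -1.0]]
wrist_force: [0.4, -0.7, -1.4]
finger_gap: 0.0417
gripper_force: 30.0
t: 15.35
ee_pos: [0.5487, 0.1797, 0.0527]
orientation: [[0.956, -0.292, -0.0], [-0.292, -0.956, -0.0], [-0.0, 0.0, -1.0]]
wrist_force: [0.2, 0.6, -2.7]
finger_gap: 0.0417
gripper_force: 30.0
t: 15.6
ee_pos: [0.5486, 0.1797, 0.0513]
orientation: [[0.956, -0.292, -0.0], [-0.292, -0.956, -0.0], [-0.0, 0.0, -1.0]]
wrist_force: [-1.1, -0.2, -1.5]
finger_gap: 0.0419
gripper_force: 30.0
```

```bash
python3 -m crank '[[[0,0,0.15,0,0,0,3.5],[0,0,0,0,0,0,3.5]]]'
python3 -m crank '[[[0,0,0.1,0,0,0,3.5],[0,0,0,0,0,0,3.5]]]'
```

```text
t: 15.85
ee_pos: [0.5489, 0.1797, 0.0501]
orientation: [[0.956, -0.292, 0.0], [-0.292, -0.956, 0.0], [0.0, -0.0, -1.0]]
wrist_force: [-0.4, -0.4, 1.8]
finger_gap: 0.0417
gripper_force: 30.0
t: 16.1
ee_pos: [0.5489, 0.1797, 0.05]
orientation: [[0.956, -0.292, 0.001], [-0.292, -0.956, -0.0], [0.001, 0.0, -1.0]]
wrist_force: [-3.8, -0.9, 10.3]
finger_gap: 0.0414
gripper_force: 30.0
```

Seated at the expected height, with force building up. Releasing, then going up and behind the lever with closed fingers.

```bash
python3 -m crank '[[[0,0,-0.15,0,0,0,6],[0,0,0,0,0,0,6],[0,0,0,0,0,0,6],[0,0,0,0,0,0,6],[0,0,-1,0,0,0,6],[0,0,-4,0,0,0,6],[0,0,-4,0,0,0,0],[0,0,-3,0,0,0,0]]]' 30
python3 - <<'E'
from h import *
r=st()
s=snapshot("wrist");save(s,"w5.png",(180,60,460,340),2)
for n in("pack_center","lever_tip","lever_hinge","drone_center"):
  for c in("wrist","side","top"):
    if n=="pack_center" or c!="wrist": snapshot(c)
    for d in tip_of(c,n)[:1]:print(c,n,round(d["p"],2),np.array(d["xyz"]))
E
```

```text
t: 17.1
ee_pos: [0.5492, 0.18, 0.1729]
orientation: [[0.957, -0.292, 0.002], [-0.292, -0.957, 0.001], [0.002, -0.001, -1.0]]
wrist_force: [0.4, -0.3, 0.0]
finger_gap: 0.0434
gripper_force: 0.0
t 17.1 pos [0.5492 0.18   0.1729] F [ 0.4038 -0.325   0.0238] gap 0.04337205152459648 g 0.0
[[ 0.9565 -0.2917  0.0019]
 [-0.2917 -0.9565  0.0007]
 [ 0.0016 -0.0012 -1.    ]] q [-0.1072  0.3733 -0.3822  1.7148  0.155   1.0812 -2.4052]
wrist pack_center 0.66 [ 0.5121 -0.0356  0.023 ]
side pack_center 0.98 [ 0.7134 -0.182   0.0246]
top pack_center 0.73 [ 0.7212 -0.1836  0.0216]
wrist lever_tip 0.56 [0.6183 0.1613 0.1579]
side lever_tip 0.65 [0.6119 0.1613 0.1568]
top lever_tip 0.56 [0.617  0.1617 0.1559]
wrist lever_hinge 0.86 [0.601  0.1666 0.105 ]
side lever_hinge 0.9 [0.5928 0.1669 0.1065]
top lever_hinge 0.5 [0.5493 0.1778 0.0821]
side drone_center 0.59 [0.5482 0.1795 0.0526]
top drone_center 0.7 [0.5479 0.1836 0.0527]
```

View pics/w5.png

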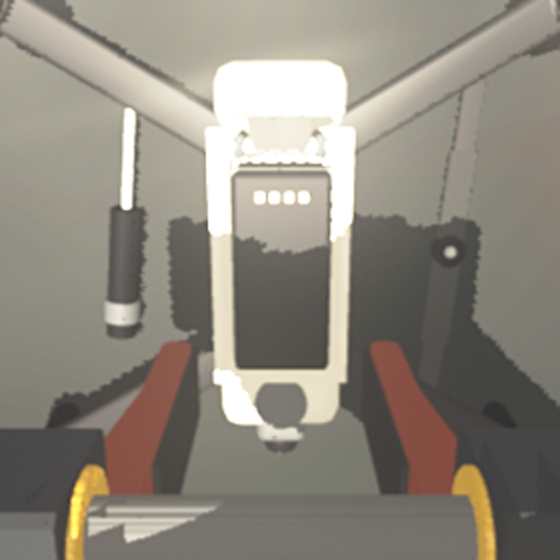

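Wrist view: the pack is level in the bay at crop (280,270). The lever is upright and leaning over the tail at (280,100), and the driver and propeller are undisturbed. Moving behind the lever.

```bash
python3 -m crank '[[[0,0,0,0,0,0,0],[3.6,0,0,0,0,0,0],[3.6,0,0,0,0,0,0],[3.6,0,0,0,0,0,0],[0,0,2,0,0,0,0],[0,0,2.5,0,0,0,0],[0,0,2.3,0,0,0,0],[0,0,0,0,0,0,0]]]' 20
```

```text
t: 19.2
ee_pos: [0.6507, 0.1477, 0.1004]
orientation: [[0.956, -0.292, -0.004], [-0.292, -0.956, -0.001], [-0.003, 0.002, -1.0]]
wrist_force: [-0.5, -0.2, 0.5]
finger_gap: 0.0005
gripper_force: 0.0
```

```bash
python3 -m crank '[[[-1,-0.13,0,0,0,0,0],[-1,0,0,0,0,0,0],[-1,0,0,0,0,0,0],[-1,0,0,0,0,0,0]]]'
python3 -m crank '[[[-1,0,0,0,0,0,0],[-1,0,0,0,0,0,0],[-0.5,0,0,0,0,0,0],[0,0,0,0,0,0,0]]]'
python3 - <<'E'
from h import *
for c in("side","top","wrist"):
    snapshot(c)
    for n in("lever_tip","lever_hinge","drone_center"):
        for d in tip_of(c,n)[:1]:print(c,n,round(d["p"],2),np.array(d["xyz"]))
E
```

```text
t: 19.7
ee_pos: [0.614, 0.1614, 0.1032]
orientation: [[0.956, -0.292, 0.002], [-0.292, -0.956, 0.0], [0.001, -0.001, -1.0]]
wrist_force: [1.1, -0.8, 1.3]
finger_gap: 0.0007
gripper_force: 0.7
t: 20.2
ee_pos: [0.5896, 0.1686, 0.1023]
orientation: [[0.957, -0.291, -0.001], [-0.291, -0.957, -0.0], [-0.001, 0.0, -1.0]]
wrist_force: [-0.1, 0.2, -0.2]
finger_gap: 0.0003
gripper_force: 0.0
side lever_tip 0.67 [0.5647 0.1758 0.1477]
side lever_hinge 0.67 [0.599  0.1693 0.1096]
side drone_center 0.68 [0.5489 0.1775 0.0534]
top lever_tip 0.55 [0.5701 0.1723 0.1442]
top lever_hinge 0.93 [0.6015 0.166  0.099 ]
top drone_center 0.64 [0.5487 0.1831 0.0535]
wrist lever_hinge 0.94 [0.6004 0.1642 0.1032]
```

```bash
python3 -m crank '[[[-1,0,0,0,0,0,0],[-0.7,0,0,0,0,0,0],[0,0,-1.5,0,0,0,0],[0,0,-1.5,0,0,0,0],[-1.2,0,0,0,0,0,0],[-0.6,0,0,0,0,0,0],[0,0,1.5,0,0,0,0],[0,0,0,0,0,0,0]]]'
python3 -m crank '[[[0,0,1,0,0,0,0],[0,0,1,0,0,0,0],[0,0,0.5,0,0,0,0],[0,0,0,0,0,0,0]]]'
```

```text
t: 21.8
ee_pos: [0.5556, 0.178, 0.1153]
orientation: [[0.956, -0.292, -0.003], [-0.292, -0.956, -0.001], [-0.003, 0.002, -1.0]]
wrist_force: [-1.0, -0.4, 0.2]
finger_gap: 0.0007
gripper_force: 0.0
t: 22.3
ee_pos: [0.5567, 0.1783, 0.0917]
orientation: [[0.956, -0.292, -0.001], [-0.292, -0.956, -0.0], [-0.0, 0.001, -1.0]]
wrist_force: [-0.6, -0.5, -0.6]
finger_gap: 0.0006
gripper_force: 0.0
```

```bash
python3 -m crank '[[[0,0,0.4,0,0,0,0],[0,0,0.4,0,0,0,0],[0,0,0,0,0,0,0]]]'
python3 -m crank '[[[0,0,0.2,0,0,0,0],[0,0,0,0,0,0,0]]]'
python3 -m crank '[[[0,0,0.15,0,0,0,0],[0,0,0,0,0,0,0]]]'
```

```text
t: 22.68
ee_pos: [0.5567, 0.1786, 0.0841]
orientation: [[0.956, -0.292, -0.0], [-0.292, -0.956, -0.0], [-0.0, 0.0, -1.0]]
wrist_force: [-0.4, 0.1, -0.4]
finger_gap: 0.0002
gripper_force: 0.0
t: 22.92
ee_pos: [0.5567, 0.1786, 0.0823]
orientation: [[0.956, -0.292, -0.0], [-0.292, -0.956, -0.0], [-0.0, 0.0, -1.0]]
wrist_force: [0.4, 0.3, 1.0]
finger_gap: 0.0005
gripper_force: 0.2
t: 23.18
ee_pos: [0.5571, 0.1785, 0.0808]
orientation: [[0.956, -0.292, 0.001], [-0.292, -0.956, 0.0], [0.001, -0.0, -1.0]]
wrist_force: [1.7, -0.2, 0.1]
finger_gap: 0.0003
gripper_force: 0.6
```

```bash
python3 -m crank '[[[0,0,0.15,0,0,0,0],[0,0,0,0,0,0,0]]]'
python3 -m crank '[[[0,0,0.1,0,0,0,0],[0,0,0,0,0,0,0]]]'
```

```text
t: 23.42
ee_pos: [0.557, 0.1785, 0.0792]
orientation: [[0.956, -0.292, 0.0], [-0.292, -0.956, 0.0], [0.0, -0.0, -1.0]]
wrist_force: [1.8, 0.0, -0.2]
finger_gap: 0.0005
gripper_force: 0.8
t: 23.68
ee_pos: [0.5568, 0.1786, 0.0783]
orientation: [[0.956, -0.292, 0.0], [-0.292, -0.956, -0.0], [0.0, 0.0, -1.0]]
wrist_force: [1.3, -0.9, -0.8]
finger_gap: 0.0003
gripper_force: 0.7
```

```bash
python3 -m crank '[[[0,0,0.2,0,0,0,0],[0,0,0,0,0,0,0]]]'
python3 -m crank '[[[0,0,0.15,0,0,0,0],[0,0,0,0,0,0,0]]]'
python3 - <<'E'
from h import *
for c in("side","top","wrist"):
    snapshot(c)
    for n in("lever_tip","lever_hinge"):
        for d in tip_of(c,n)[:1]:print(c,n,round(d["p"],2),np.array(d["xyz"]))
E
```

```text
t: 23.92
ee_pos: [0.5567, 0.1786, 0.0761]
orientation: [[0.956, -0.292, -0.0], [-0.292, -0.956, -0.0], [-0.0, 0.0, -1.0]]
wrist_force: [1.5, 0.4, -0.9]
finger_gap: 0.0004
gripper_force: 0.7
t: 24.18
ee_pos: [0.5566, 0.1786, 0.0746]
orientation: [[0.956, -0.292, -0.0], [-0.292, -0.956, -0.0], [-0.0, 0.0, -1.0]]
wrist_force: [1.1, -0.7, -1.2]
finger_gap: 0.0006
gripper_force: 0.6
side lever_tip 0.48 [0.5419 0.1827 0.108 ]
side lever_hinge 0.63 [0.5907 0.1709 0.1079]
top lever_tip 0.44 [0.5447 0.1818 0.1023]
top lever_hinge 0.89 [0.5916 0.1728 0.1023]
wrist lever_tip 0.41 [0.5931 0.1641 0.1052]
wrist lever_hinge 0.76 [0.5975 0.1676 0.1036]
```

```bash
python3 -m crank '[[[0,0,0.15,0,0,0,0],[0,0,0,0,0,0,0]]]'
python3 -m crank '[[[0,0,0.1,0,0,0,0],[0,0,0,0,0,0,0]]]'
```

```text
t: 24.88
ee_pos: [0.5566, 0.1786, 0.0733]
orientation: [[0.956, -0.292, -0.0], [-0.292, -0.956, -0.0], [-0.0, 0.0, -1.0]]
wrist_force: [-0.0, 0.2, -0.0]
finger_gap: 0.0006
gripper_force: 0.0
t: 25.12
ee_pos: [0.5566, 0.1787, 0.0725]
orientation: [[0.957, -0.292, -0.0], [-0.292, -0.957, -0.0], [-0.0, 0.0, -1.0]]
wrist_force: [-1.4, -0.5, 3.3]
finger_gap: 0.0004
gripper_force: 1.7
```

```bash
python3 -m crank '[[[0,0,0.1,0,0,0,0],[0,0,0,0,0,0,0]]]'
python3 -m crank '[[[0,0,0.05,0,0,0,0],[0,0,0,0,0,0,0]]]'
```

```text
t: 25.38
ee_pos: [0.5567, 0.1788, 0.0722]
orientation: [[0.956, -0.292, 0.0], [-0.292, -0.956, -0.0], [0.0, 0.0, -1.0]]
wrist_force: [-3.8, -0.6, 10.1]
finger_gap: 0.0003
gripper_force: 4.9
t: 25.62
ee_pos: [0.5567, 0.1788, 0.0721]
orientation: [[0.956, -0.292, 0.001], [-0.292, -0.956, -0.0], [0.001, -0.0, -1.0]]
wrist_force: [-5.0, -0.8, 12.8]
finger_gap: 0.0004
gripper_force: 6.5
```

The lever hit a hard stop at the height expected for shut. Lifting off, re-measuring the drone, and checking where the gripper body really sits before straddling the craft.

```bash
python3 -m crank '[[[0,0,-1,0,0,0,0],[0,0,-4,0,0,0,0],[0,0,-5,0,0,0,8.7],[0,0,-2,0,0,0,8.7],[0,0,0,0,0,0,8.7],[0,0,0,0,0,0,8.7],[0,0,0,0,0,0,8.7]]]'
python3 - <<'E'
from al import *
r=st();S=snapshot("side")
p=np.array([.5635,-.1897,.0644]);R=np.array([[.9954,-.096,0],[-.096,-.9954,0],[0,0,-1]])
for dz in(0,.0335,.05):print(dz,[proj(S,p+[0,0,dz]+R@np.array([x,.089,-.08])).round() for x in(-.0375,.0375)])
for c in("top","side","wrist"):
    s=snapshot(c)
    if c=="top":
        ref,P=motors(s,c);A=ref-ref.mean(0);B=P-P.mean(0);th=np.arctan2((A[:,0]*B[:,1]-A[:,1]*B[:,0]).sum(),(A*B).sum())
        Q=np.array([[np.cos(th),-np.sin(th)],[np.sin(th),np.cos(th)]]);t=P.mean(0)-Q@ref.mean(0)
        print("center",t,"yaw",np.degrees(th),((ref@Q.T+t-P)*1000).round(1).tolist());todelta(r,[*t,.0125])
    for n in("lever_tip","lever_hinge","drone_center","hex_driver_center","propeller_center"):
        for d in tip_of(c,n)[:1]:print(c,n,round(d["p"],2),np.array(d["xyz"]))
E
```

```text
t: 26.5
ee_pos: [0.556, 0.1783, 0.1893]
orientation: [[0.956, -0.292, -0.002], [-0.292, -0.956, -0.001], [-0.002, 0.001, -1.0]]
wrist_force: [-0.1, 0.4, -0.6]
finger_gap: 0.0467
gripper_force: 0.0
t 26.5 pos [0.556  0.1783 0.1893] F [-0.1082  0.4132 -0.6322] gap 0.04670248983930492 g 0.0
[[ 0.9565 -0.2918 -0.0023]
 [-0.2918 -0.9565 -0.0007]
 [-0.002   0.0014 -1.    ]] q [-0.1042  0.3713 -0.3794  1.6762  0.149   1.1252 -2.3918]
0 [array([354., 319.]), array([411., 315.])]
0.0335 [array([356., 306.]), array([417., 301.])]
0.05 [array([357., 299.]), array([420., 294.])]
top (0.115, 0.13) [163.  112.6] [ 15  15 161] [0.69   0.2718]
top (0.115, -0.13) [292.8 151.3] [ 15  16 187] [0.6146 0.0244]
center [0.5423 0.1816] yaw -16.95084746428756 [[0.2, 0.7], [-0.2, -0.7]]
tool cm [-1.376   0.0573 17.6852]
top drone_center 0.7 [0.5402 0.1853 0.0533]
top hex_driver_center 0.71 [0.5805 0.2608 0.0146]
top propeller_center 0.61 [ 0.5065  0.093  -0.0026]
side lever_tip 0.66 [0.5386 0.1827 0.1065]
side lever_hinge 0.57 [0.5889 0.1695 0.1067]
side drone_center 0.71 [0.5458 0.1808 0.0536]
side propeller_center 0.95 [0.5042 0.0925 0.0049]
wrist lever_tip 0.76 [0.5444 0.185  0.1051]
wrist lever_hinge 0.58 [0.5974 0.1633 0.1033]
wrist hex_driver_center 0.95 [0.5814 0.2571 0.0107]
wrist propeller_center 0.95 [0.5089 0.0908 0.0043]
```

The drone slid about 6 mm noseward during the lever push and is now at (0.5423, 0.1816). The lever is flat, with its tip at z≈0.106. Opening fully and straddling the body sides.

```bash
python3 -m crank '[[[-0.7,0.05,0,0,0,0,8.7],[-0.67,0,0,0,0,0,8.7],[0,0,2,0,0,0,8.7],[0,0,3,0,0,0,8.7],[0,0,0,0,0,0,8.7],[0,0,0,0,0,0,8.7]]]'
python3 -m crank '[[[0,0,3,0,0,0,8.7],[0,0,3,0,0,0,8.7],[0,0,2,0,0,0,8.7],[0,0,0,0,0,0,8.7]]]'
```

```text
t: 28.2
ee_pos: [0.5438, 0.1825, 0.1419]
orientation: [[0.957, -0.292, 0.001], [-0.292, -0.957, 0.0], [0.001, -0.001, -1.0]]
wrist_force: [0.0, -0.9, -0.2]
finger_gap: 0.0872
gripper_force: 0.0
t: 28.7
ee_pos: [0.5433, 0.1821, 0.0608]
orientation: [[0.956, -0.292, -0.001], [-0.292, -0.956, -0.0], [-0.001, 0.001, -1.0]]
wrist_force: [0.6, 0.7, 0.3]
finger_gap: 0.087
gripper_force: 0.0
```

```bash
python3 -m crank '[[[-0.08,0,1.5,0,0,0,8.7],[0,0,1,0,0,0,8.7],[0,0,0,0,0,0,8.7]]]'
python3 -m crank '[[[0,0,0.8,0,0,0,8.7],[0,0,0.8,0,0,0,8.7],[0,0,0,0,0,0,8.7]]]'
```

```text
t: 29.08
ee_pos: [0.5423, 0.1822, 0.0352]
orientation: [[0.956, -0.292, -0.001], [-0.292, -0.956, -0.0], [-0.001, 0.001, -1.0]]
wrist_force: [0.4, 0.2, 0.2]
finger_gap: 0.0873
gripper_force: 0.0
t: 29.45
ee_pos: [0.5422, 0.1821, 0.0191]
orientation: [[0.956, -0.292, -0.001], [-0.292, -0.956, -0.0], [-0.001, 0.001, -1.0]]
wrist_force: [0.7, 0.5, -0.1]
finger_gap: 0.0871
gripper_force: 0.0
```

```bash
python3 -m crank '[[[0,0,0.4,0,0,0,8.7],[0,0,0.3,0,0,0,8.7],[0,0,0,0,0,0,8.7]]]'
```

```text
t: 29.82
ee_pos: [0.5426, 0.1823, 0.0126]
orientation: [[0.956, -0.292, -0.0], [-0.292, -0.956, -0.0], [-0.0, 0.0, -1.0]]
wrist_force: [0.4, 1.0, -0.9]
finger_gap: 0.087
gripper_force: 0.0
```

```bash
python3 -m crank '[[[0,0,0,0,0,0,5],[0,0,0,0,0,0,5],[0,0,0,0,0,0,5],[0,0,0,0,0,0,5],[0,0,0,0,0,0,5],[0,0,0,0,0,0,5]]]' 45
python3 -m crank '[[[0,0,-0.3,0,0,0,5],[0,0,-0.5,0,0,0,5],[0,0,-0.8,0,0,0,5],[0,0,0,0,0,0,5],[0,0,0,0,0,0,5]]]' 45
python3 - <<'E'
from al import *
r=st()
for c in("top","side","wrist"):
    s=snapshot(c)
    for n in("lever_tip","lever_hinge","drone_center"):
        for d in tip_of(c,n)[:1]:print(c,n,round(d["p"],2),np.array(d["xyz"]))
print(r["wrist_torque"])
E
```

```text
t: 30.58
ee_pos: [0.5428, 0.1823, 0.0129]
orientation: [[0.956, -0.292, 0.0], [-0.292, -0.956, -0.0], [0.0, 0.0, -1.0]]
wrist_force: [-0.8, -0.9, 1.1]
finger_gap: 0.0621
gripper_force: 45.0
t: 31.2
ee_pos: [0.5427, 0.1823, 0.0289]
orientation: [[0.956, -0.292, 0.0], [-0.292, -0.956, -0.0], [0.0, -0.0, -1.0]]
wrist_force: [-0.1, -1.0, -6.1]
finger_gap: 0.0617
gripper_force: 45.0
t 31.2 pos [0.5427 0.1823 0.0289] F [-0.1497 -0.9628 -6.1002] gap 0.06173985224099269 g 44.99727621674538
[[ 0.9564 -0.292   0.0001]
 [-0.292  -0.9564 -0.    ]
 [ 0.0001 -0.     -1.    ]] q [-0.1512  0.5333 -0.3425  1.8573  0.2424  0.7915 -2.4882]
top lever_tip 0.62 [0.5461 0.1837 0.1201]
top lever_hinge 0.74 [0.5938 0.1682 0.1192]
side lever_tip 0.74 [0.5435 0.181  0.0696]
side lever_hinge 0.8 [0.592  0.1688 0.1203]
side drone_center 0.68 [0.5444 0.179  0.0688]
wrist lever_tip 0.84 [0.5492 0.1839 0.1218]
wrist lever_hinge 0.82 [0.5959 0.1642 0.1188]
[ 0.0182  0.0054 -0.0263]
```

The full weight is carried, level, with the lever flat. Lifting to about 16 cm, gently.

```bash
python3 -m crank '[[[0,0,-1,0,0,0,5],[0,0,-2,0,0,0,5],[0,0,-2.5,0,0,0,5],[0,0,-2.5,0,0,0,5],[0,0,-2.5,0,0,0,5],[0,0,-2,0,0,0,5],[0,0,-1.5,0,0,0,5],[0,0,-0.6,0,0,0,5]]]' 45
python3 -m crank '[[[0,0,0,0,0,0,5],[0,0,0,0,0,0,5],[0,0,0,0,0,0,5],[0,0,0,0,0,0,5],[0,0,0,0,0,0,5],[0,0,0,0,0,0,5],[0,0,0,0,0,0,5],[0,0,0,0,0,0,5]]]'
python3 - <<'E'
from al import *
r=st()
for c in("top","side","wrist"):
    s=snapshot(c)
    for n in("lever_tip","lever_hinge","drone_center","radio_pack_center","hex_driver_center","propeller_center","tape_roll_center"):
        for d in tip_of(c,n)[:1]:print(c,n,round(d["p"],2),np.array(d["xyz"]))
print(r["wrist_torque"],np.abs(r["joint_velocities"]).max())
E
```

```text
t: 32.8
ee_pos: [0.543, 0.1825, 0.176]
orientation: [[0.956, -0.292, 0.001], [-0.292, -0.956, 0.0], [0.001, -0.001, -1.0]]
wrist_force: [0.9, 0.1, -5.9]
finger_gap: 0.062
gripper_force: 45.0
t: 33.8
ee_pos: [0.5428, 0.1824, 0.1749]
orientation: [[0.956, -0.292, 0.0], [-0.292, -0.956, -0.0], [0.0, 0.0, -1.0]]
wrist_force: [0.4, 0.2, -7.1]
finger_gap: 0.0617
gripper_force: 45.0
t 33.8 pos [0.5428 0.1824 0.1749] F [ 0.3829  0.1554 -7.0959] gap 0.061725278295154916 g 44.99717205762863
[[ 0.9565 -0.2919  0.0001]
 [-0.2919 -0.9565 -0.    ]
 [ 0.0001  0.     -1.    ]] q [-0.1105  0.3642 -0.386   1.7233  0.1524  1.0836 -2.4121]
top lever_tip 0.88 [0.5458 0.1817 0.261 ]
top lever_hinge 0.91 [0.5944 0.1693 0.2596]
top radio_pack_center 0.93 [ 0.551  -0.2737  0.0563]
top propeller_center 0.85 [ 0.5069  0.0965 -0.0035]
top tape_roll_center 0.6 [ 0.4069 -0.2247  0.0109]
side lever_tip 0.42 [ 0.4062 -0.2239  0.0083]
side lever_hinge 0.61 [0.5902 0.1703 0.2704]
side drone_center 0.81 [0.5428 0.1781 0.2144]
side radio_pack_center 0.76 [ 0.5553 -0.2751  0.0526]
side hex_driver_center 0.55 [0.5826 0.2581 0.0068]
side propeller_center 0.7 [0.5065 0.0902 0.0032]
side tape_roll_center 0.97 [ 0.4068 -0.2233  0.0053]
wrist lever_tip 0.92 [0.5457 0.1853 0.2652]
wrist lever_hinge 0.72 [0.5929 0.1642 0.2659]
wrist hex_driver_center 0.59 [0.5819 0.2584 0.0133]
wrist propeller_center 0.61 [0.5085 0.0918 0.0072]
[0.0319 0.0505 0.0633] 0.0017224507190118981
```

Feet are about 16 cm up, the craft is level and still with the lever flat, and the other items are in place.

```bash
python3 -c "from rig import job; print(job.sign_off())"
```

```text
the job is handed in; nothing more can be done
None
```

The long pack is seated in the quadcopter's bay, the lever was swung flat over it while the craft stood on the bench, and the arm is holding the craft level and still with its feet about 16 cm up. The job is handed in; the craft slid about 6 mm towards its nose during the lever push, and in the last check the short pack, screwdriver, propeller and tape roll were where they started.

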